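# Refit the jog knob and hold it pressed in

## Task

The bench magnifier stands over the roll cutter's jog control box: swing its lens well to one side, clear of the box. Then take the loose pointer knob, turn it so that its D-shaped bore matches the flat on the control's upright D-shaft (the shaft stays at its speed setting, so do not turn that instead), push it fully home and press it down against the spring, because the drive only jogs while the knob is pressed in. Finish while still holding the knob pressed down; do not let go, and leave the other things on the bench where they are.

Things in the scene. Friction and masses are not known exactly. Their poses are not given: they have to be found in the camera images.
- magnifier_arm (a joint): swing of the magnifier's level arm about its upright post, rad, seen from above positive counter-clockwise; at 0 the arm points from the post towards the robot (-x). Stiff friction (about 0.12 N m) keeps it where it is left; it swings to about 1.5 either way (positive values take the lens to -y, the robot's right; negative values to +y, its left)
- magnifier_hinge (a point): point on the axis of the magnifier's fixed post (steel post 13 mm thick on a round foot of 90 mm diameter), at the height of the arm, 168 mm above the bench; the post ends 20 mm above this
- lens (a point): centre of the magnifier's round lens, 170 mm from the post axis; the ring round it is 111 mm across, from 10 mm below to 10 mm above this point; at the start it hangs over the control box
- lens_grip (a point): on the axis of the black upright cylindrical grip, 16 mm thick, on the ring's outer end, 224 mm from the post axis; the grip stands from 30 mm below this point (top of the ring) to 16 mm above it; take it here or push it sideways
- jog_box: grey box of the jog control, fixed, 116 x 124 mm and 46 mm high, with a round graduated dial plate and the upright shaft in the middle of its top; origin under its centre on the bench, x to its back
- spindle_tip (a point): centre of the tip of the steel D-shaft standing upright in the middle of the box top, 30 mm above the panel (76 mm above the bench) when not pressed. Shaft 14 mm diameter, one flat 2.5 mm from the axis along its whole length; the last 4 mm taper by up to 3 mm. This frame's x axis points from the axis to the flat, square to it; z up. A brass nut 6 mm high surrounds its foot
- jog_turn (a joint): speed setting: rotation of the D-shaft in its box, rad, counter-clockwise from above; at 0 the flat faces the back of the box. A light friction of 0.05 N m holds it, so a knob forced on well out of line would turn it or jam
- jog_push (a joint): how far the D-shaft is pressed down, m: 0 is up, 0.005 is the bottom stop. A spring resists with 4 N at the start and 8 N at the bottom stop
- knob: loose black knob, 60 g, on the bench, bore down; origin at the centre of its underside, z up, x along the finger bar to the pointer nose (white line). Skirt 52 mm across, 9 mm high; above it a finger bar 22 mm thick (y), 46 mm long (x; the nose reaches 31 mm from the axis), up to 38 mm above the underside: grasp it across the 22 mm with the fingertips 11 mm or more above the underside
- knob_pointer (a point): at the knob's underside level, 24 mm from its axis towards the pointer nose. The blind D-bore in the underside is 15.5 mm across, 18 mm deep; its flat is 3.3 mm from the axis on this side: it fits when knob x and spindle_tip x point the same way (within about 0.12 rad). Fully home, the underside lies 18 mm below the shaft's tip
- offcut_roll_0: bystander: brown offcut roll, 60 mm across, 48 mm high, to the left
- oil_can: bystander: green oil can with a spout, 140 mm high, back left
- speed_setting (a point): point that turns with the D-shaft, at panel height, 24 mm from its axis on the flat's side: shows where on the dial the shaft is set
Not all that is in view belongs to the job. Leave any blue or red look-alike of the knob alone.

How it is judged (in metres and radians):
On the way, in this order (a step that is already met when the one before it is completed fails the run):
1. the magnifier's lens is swung clear of the control box (horizontal distance between lens and spindle_tip above 0.12 m), for 0.2 s.
2. the knob is on the D-shaft, fully home, flat to flat (z of knob in the frame of spindle_tip below -0.0155 m and horizontal distance between knob and spindle_tip below 0.004 m and x of knob_pointer in the frame of spindle_tip above 0.015 m and angle between the x axis of knob and the x axis of spindle_tip, either way round below 0.4 rad), for 0.1 s.
At the end, for the whole second after the job is handed in: gripper still on the knob; knob fully home on the D-shaft (15.5 mm or more below its tip, axes within 4 mm, upright within 0.15 rad, pointer on the flat's side within 0.4 rad); shaft held down over 3 mm of its 5 mm for the whole last second; lens centre over 120 mm to the side of the shaft (all of step 2 and value of joint jog_push above 0.003 m and contact force between the fingers and knob above 1 N and angle between knob's own z axis and vertical below 0.15 rad and horizontal distance between lens and spindle_tip above 0.12 m); the arm keeps its last pose, push and grip.
It fails at once if the other things on the bench are pushed about (more than 50 mm) (distance of any of offcut_roll_0, oil_can from where it was at the start of the episode above 0.05 m).
It fails at once if the shaft is turned away from its speed setting (by more than about 15 degrees) (distance of speed_setting from where it was at the start of the episode above 0.008 m).
It also fails if it takes over 58 s, if anything falls off the work surface, if the arm or the gripper's body presses on something with over 40 N, if the wrist force passes 120 N, or if a joint passes its speed limit or range.

## Robot

A 6-joint arm with a two-finger parallel gripper is mounted at the origin on a cart in front of the work surface, level with it; the furniture and walls round the work are solid. World frame = base frame: x ahead of the robot, y to its left, z up, the work surface at z = 0. Lengths are in mm, angles in rad, forces in N, time in s.
With the tool pointing down it reaches from about 275 to 750 mm from the base axis. Payload 10.2 kg.
Tool frame: the origin (TCP) lies midway between the tips of the shut fingers; the grasp point (between the pads) lies 19 mm behind it; z points along the fingers, y is the direction in which the jaws open and shut (so a half turn about z gives the same grasp; the last joint's range is limited). The gripper opens to 85 mm and grips with 20 to 120 N. Pads are 22 mm wide; open, the fingers measure 114 mm over their backs; the gripper's body (76 mm by 85 mm) begins 54 mm behind the grasp point. The pads swing forward as they close: fully open they stand 13 mm farther back than shut.
Start: joints at [-0.223, 0.313, 1.498, -0, 1.331, -0.223], TCP at [525.006, -0.013, 231.294] pointing down, gripper open.
Joint ranges: [-2.94, 2.94], [-0.97, 2.17], [0.19, 2.56], [-1.23, 4.37], [0.02, 3.11], [-2.88, 2.88]. Speed limits (rad/s): [2.39, 2.39, 3.01, 3.14, 3.14, 3.14].

## Interface

Orientations are given as a unit quaternion [w, x, y, z].
In Python, from rig import ctrl gives the robot as it stands.
- The arm moves only by the tool carry_out, never from a script. Its argument "plan" is a list of rows, each a list of 3 entries, a list of its own where there are three numbers: the finger opening in mm, from 0 to 85.4, then the shift along the tool's x, y, z in mm, then the turn, a rotation vector about the tool's x, y, z in units of 6 degrees (1.0 is 6 degrees). In form: [[grip, [x, y, z], [ax, ay, az]], ...]. A call has 1 to 20 rows; each row shifts and turns the commanded pose from where the row before left it, along the tool's axes as they then stand; what a row does not reach is not made up. A row lasts 1/12 s, in which the tool goes at most 41.7 mm and 7.16 degrees, less where a joint would pass 70% of its speed; a pose out of reach is approached as far as the arm can. A call with a gripper value outside its range is refused whole. The fingers move at their own pace and stop on an object; "grip_force" is the grip in N (left out, the last holds). Time passes only in rows, so rows that do not move let the fingers close. It gives the time, the measured TCP pose, the force and the opening at its end, in the units of the state.
- ctrl.sense(): the state, without advancing time (a new reading comes with each control period).
- ctrl.capture(name): name is "scene" or "side" or "wrist"; returns a dict with "color" (480x640x3 uint8, blue, green, red), "range_z" (480x640 float32, mm along the optical axis (not along the pixel's ray), 0 where there is no reading), "fx", "fy", "cx", "cy" (pixels), "dist_coeffs" ([k1, k2, p1, p2, k3] as OpenCV has them; the pictures are not rectified), "cam_to_world" (4x4, takes a point from camera to world coordinates); the wrist camera has in their place "tool_from_camera" (4x4, takes a point from camera to tool coordinates, whose origin is the TCP and whose axes are the flange's). Camera axes: x right, y up, looking along -z (the intrinsics and any distortion apply to the point x, -y, -z); pixel columns grow to the right and rows downward; lengths in mm; the calibration is good to about 2 mm. A picture is of the moment at which its call begins: read the wrist's pose just before it.
- ctrl.finish_job(): hands the job in, once; it reports no verdict.
The state is a dict: "time_s": time; "joints": joint angles; "dq": joint speeds; "tau": joint torques, N m; "eef_pos": TCP position; "ee_rot": TCP orientation; "force": force on the tool from outside, world axes, zero at the start; "wrist_torque": the same for the moment, N m; "grip_width": opening from 0.0 (shut) to 1.0 (fully open).
Only numpy, scipy, OpenCV 4.12 (cv2) and the standard library are available. Lean on these libraries where they do the work, as an engineer would, in place of code of your own. Each camera call takes 0.05 s, during which the arm holds its last target.

## Working session

There is one attempt and no reset: what is moved stays moved. The work goes in short steps, Python scripts to look and compute and a tool call to move; the robot and the scene stay as the last step left them, time stands still between calls to the robot, and variables do not carry over. Pictures are saved under pics/ and viewed, and the job is handed in when it is done.

Besides the shell and the picture viewer there is one more tool, called after "Emit:" as a command line: name --argument value ..., lists and objects as JSON in quotes. carry_out: Moves the arm, as the interface text tells. Its arguments: {"type":"object","properties":{"plan":{"type":"array"},"grip_force":{"type":"number"}},"required":["plan"]}

```bash
ls; mkdir -p pics; cat > h.py <<'E'
import numpy as np,cv2,pickle
from rig import ctrl
from scipy.spatial.transform import Rotation as R
def cap(n):
    s=ctrl.sense(); c=ctrl.capture(n)
    if 'cam_to_world' in c: T=np.array(c['cam_to_world'])
    else:
        q=s['ee_rot']; W=np.eye(4); W[:3,:3]=R.from_quat([q[1],q[2],q[3],q[0]]).as_matrix(); W[:3,3]=s['eef_pos']
        T=W@np.array(c['tool_from_camera'])
    c['T']=T; return c
def save(c,k): pickle.dump(c,open(k+'.pkl','wb')); cv2.imwrite('pics/'+k+'.png',c['color'])
def load(k): return pickle.load(open(k+'.pkl','rb'))
def ray(c,u,v):
    K=np.array([[c['fx'],0,c['cx']],[0,c['fy'],c['cy']],[0,0,1.]])
    p=cv2.undistortPoints(np.array([[[u,v]]],float),K,np.array(c['dist_coeffs'],float))[0,0]
    return np.array([p[0],-p[1],-1.])
def at_z(c,u,v,z):
    d=c['T'][:3,:3]@ray(c,u,v); o=c['T'][:3,3]; return o+d*(z-o[2])/d[2]
def deproj(c,u,v):
    r=ray(c,u,v)*float(c['range_z'][int(round(v)),int(round(u))]); return (c['T']@np.append(r,1))[:3]
def proj(c,P):
    Ti=np.linalg.inv(c['T']); p=(Ti@np.append(P,1))[:3]; p=np.array([p[0],-p[1],-p[2]])
    K=np.array([[c['fx'],0,c['cx']],[0,c['fy'],c['cy']],[0,0,1.]])
    return cv2.projectPoints(p.reshape(1,3),np.zeros(3),np.zeros(3),K,np.array(c['dist_coeffs'],float))[0].ravel()
def cloud(c):
    v,u=np.mgrid[0:480,0:640]; K=np.array([[c['fx'],0,c['cx']],[0,c['fy'],c['cy']],[0,0,1.]])
    p=cv2.undistortPoints(np.stack([u.ravel(),v.ravel()],1).astype(float)[:,None],K,np.array(c['dist_coeffs'],float))[:,0]
    z=c['range_z'].ravel(); P=np.stack([p[:,0]*z,-p[:,1]*z,-z],1)
    return (P@c['T'][:3,:3].T+c['T'][:3,3]).reshape(480,640,3), (z>0).reshape(480,640)
def crop(c,k,x0,y0,x1,y1,s): cv2.imwrite('pics/'+k+'.png',cv2.resize(c['color'][y0:y1,x0:x1],None,fx=s,fy=s,interpolation=cv2.INTER_CUBIC))
E
python3 - <<'E'
from h import *
print(ctrl.sense())
for n in ['scene','side','wrist']:
    c=cap(n); save(c,n+'0'); print(n,c['T'].round(3).tolist(),c['fx'],c['dist_coeffs'])
E
```

```text
pics
{'time_s': 0.0, 'joints': array([-2.23367416e-01,  3.13478798e-01,  1.49846153e+00, -3.24865151e-05,
        1.33100303e+00, -2.23395380e-01]), 'dq': array([-2.40622584e-05,  9.88109701e-04,  1.33637649e-03,  7.38772579e-04,
        4.18504828e-04, -1.42929965e-03]), 'tau': array([-5.78409599e-04, -4.12261176e+01, -2.59742296e+01, -3.58453699e-04,
        4.11797926e-03, -1.23038126e-05]), 'eef_pos': array([5.24732059e+02, 5.75438349e-02, 2.30711141e+02]), 'ee_rot': array([-5.63064519e-04,  7.07093998e-01,  7.07119242e-01, -3.73240566e-04]), 'force': array([-0.39573036,  0.07947035,  0.31356462]), 'wrist_torque': array([0.00822   , 0.02739319, 0.01816637]), 'grip_width': 0.9958130259240011}
scene [[-0.811, 0.367, -0.456, -264.075], [-0.585, -0.48, 0.654, 1169.188], [0.021, 0.797, 0.604, 1159.012], [0.0, 0.0, 0.0, 1.0]] 590.141441088466 [-0.02267102  0.          0.          0.          0.        ]
side [[-0.476, -0.374, 0.796, 1378.711], [0.88, -0.202, 0.43, 539.482], [0.0, 0.905, 0.425, 581.462], [0.0, 0.0, 0.0, 1.0]] 476.1054247427521 [0.01070762 0.         0.         0.         0.        ]
wrist [[1.0, -0.0, 0.001, 525.195], [0.0, 0.955, 0.297, 76.809], [-0.001, -0.297, 0.955, 374.165], [0.0, 0.0, 0.0, 1.0]] 385.9073971035857 [-0.00248982  0.          0.          0.          0.        ]
```

View pics/scene0.png

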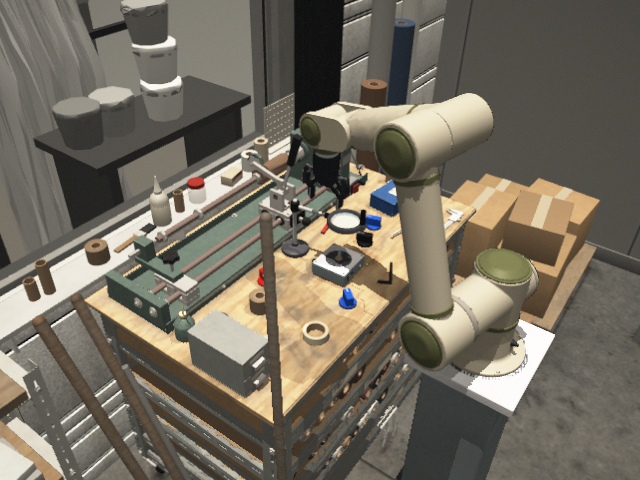

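View pics/side0.png

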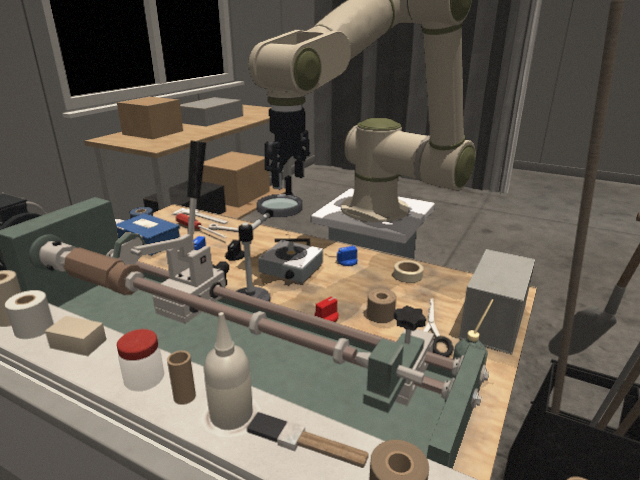

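View pics/wrist0.png

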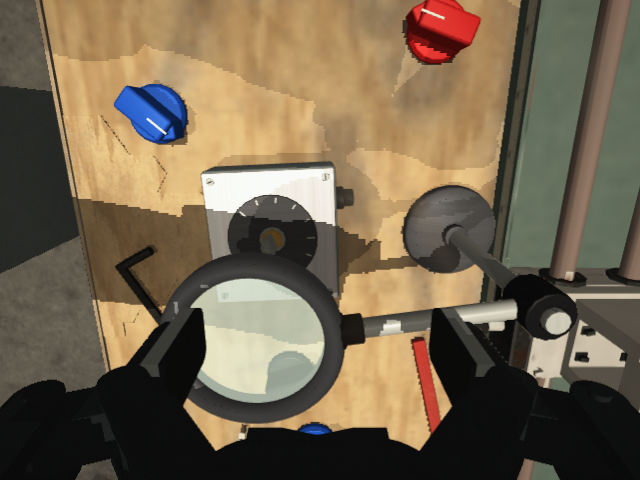

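```bash
python3 - <<'E'
from h import *
c=load('wrist0'); P,m=cloud(c)
for n,(u,v) in dict(postTop=(556,320),foot=(453,235),armL=(385,326),ringL=(170,330),ringT=(250,262),ringB=(250,412),boxTL=(204,176),boxTR=(332,166),shaft=(273,240),boxknob=(345,196)).items(): print(n,deproj(c,u,v).round(1), at_z(c,u,v,168).round(1))
for k in ['scene0','side0']:
    c=load(k);P,m=cloud(c)
    print(k)
    pts={'scene0':dict(knob=(364,239),shaft=(341,258),ring=(330,220)),'side0':dict(knob=(234,246),lens=(280,204),shaft=(291,243),post=(246,230),grip=(289,185),roll=(381,292))}[k]
    for n,(u,v) in pts.items(): print(n,deproj(c,u,v).round(1))
s=load('side0'); crop(s,'side0a',170,170,420,340,3.2)
s=load('scene0'); crop(s,'scene0a',260,180,430,330,4)
w=load('wrist0'); crop(w,'wrist0a',160,180,360,440,2.3)
E
```

```text
postTop [652.8 -25.6 190.2] [668.2 -37.9 168. ]
foot [649.3 -24.3  36. ] [600.9  15.2 168. ]
armL [564.7 -38.4 174.3] [566. -42. 168.]
ringL [478.1  12.5 265.1] [436.2 -44.8 168. ]
ringT [488.3   2.  175.8] [486.8  -0.9 168. ]
ringB [483.4 -97.1 177.1] [ 481.5 -105.1  168. ]
boxTL [429.2  30.8  46.2] [464.8  47.9 168. ]
boxTR [537.6  38.9  43.7] [532.9  53.2 168. ]
shaft [487.2 -22.1  58.6] [500.4  12.2 168. ]
boxknob [550.1  11.   31.8] [540.2  37.1 168. ]
scene0
knob [ 484.7 -178.8   29.7]
shaft [471.5 -23.2  55.8]
ring [516.1 -21.7 177.1]
side0
knob [ 512.3 -181.6   38.8]
lens [486.8 -51.6 170.1]
shaft [487.  -23.6  73. ]
post [665.6 -19.  179.6]
grip [438.6 -55.1 202.8]
roll [558.3 242.6  49.4]
```

```bash
ls pics
```

```text
scene0.png
scene0a.png
side0.png
side0a.png
wrist0.png
wrist0a.png
```

View pics/side0a.png

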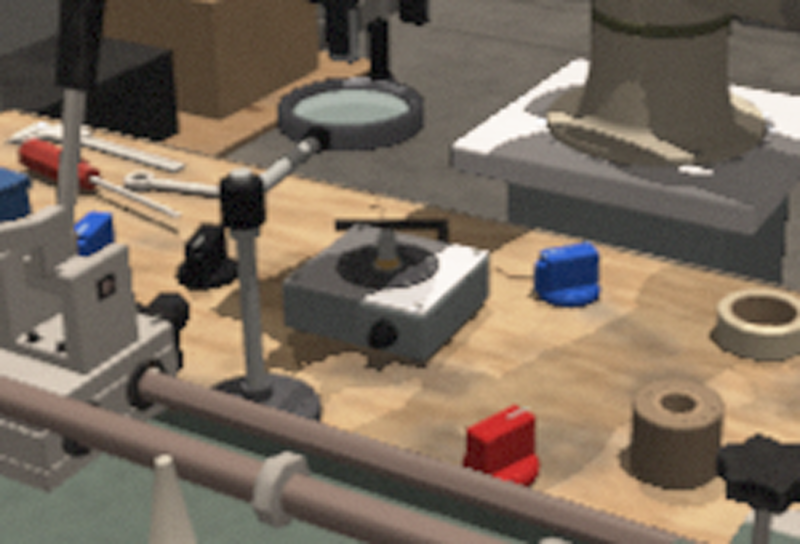

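View pics/scene0a.png

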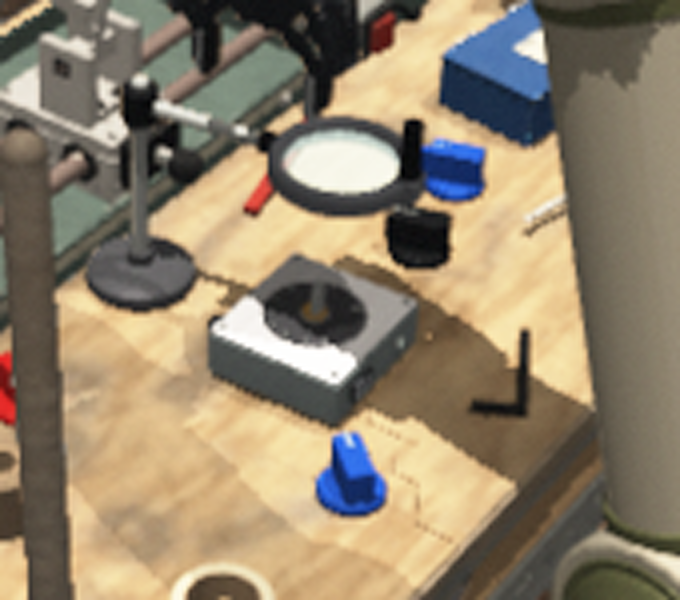

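View pics/wrist0a.png

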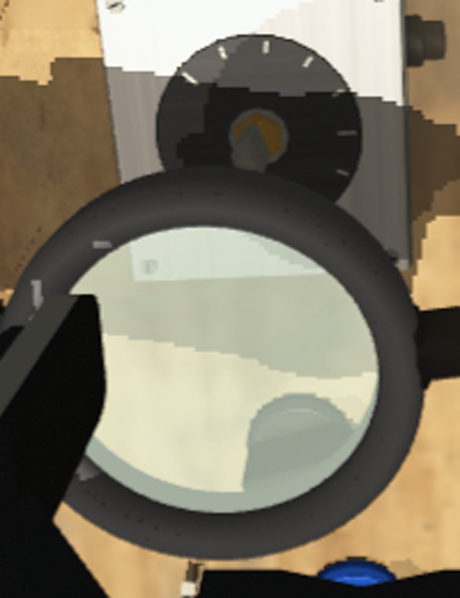

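```bash
python3 - <<'E'
from h import *
for k in ['scene0','side0','wrist0']:
    c=load(k);P,m=cloud(c); col=c['color'].astype(int)
    print(k)
    # ring: z 170-182 in region
    X,Y,Z=P[...,0],P[...,1],P[...,2]
    r=m&(Z>172)&(Z<184)&(X>420)&(X<560)&(Y>-130)&(Y<20)&(col.max(2)<110)
    if r.sum()>20:
        q=P[r][:,:2]; A=np.c_[2*q,np.ones(len(q))]; s=np.linalg.lstsq(A,(q**2).sum(1),rcond=None)[0]; print('ring',r.sum(),s[:2],'mid',(q.min(0)+q.max(0))/2,q.max(0)-q.min(0), np.sqrt(s[2]+s[:2]@s[:2]))
    g=m&(Z>186)&(Z<226)&(X>415)&(X<460)&(Y>-90)&(Y<-20)
    if g.sum(): print('grip',g.sum(),np.median(P[g],0),P[g].min(0),P[g].max(0), [a.mean() for a in np.where(g)])
    g=m&(Z>182)&(Z<196)&(X>630)&(X<690)&(Y>-60)&(Y<10)
    if g.sum(): print('post',g.sum(),np.median(P[g],0),P[g].min(0),P[g].max(0), [a.mean() for a in np.where(g)])
    g=m&(Z>50)&(Z<80)&(X>460)&(X<505)&(Y>-45)&(Y<0)
    if g.sum(): print('shaft',g.sum(),np.median(P[g],0),P[g].min(0),P[g].max(0), [a.mean() for a in np.where(g)])
    g=m&(Z>12)&(Z<45)&(X>440)&(X<540)&(Y>-230)&(Y<-140)&(col.max(2)<70)
    if g.sum(): print('knob',g.sum(),np.median(P[g],0),P[g].min(0),P[g].max(0), [a.mean() for a in np.where(g)])
c=load('scene0')
print([at_z(c,363,211,220).round(1),at_z(c,362,224,183).round(1)])
E
```

```text
scene0
ring 260 [482.62023177 -49.27499975] mid [487.02899154 -50.13045082] [133.44676011 110.07099355] 51.59638661440599
grip 68 [426.36820632 -56.49939061 204.75381883] [419.07673661 -66.81434266 187.02236606] [437.93087567 -45.71927477 225.56642533] [np.float64(217.05882352941177), np.float64(362.7352941176471)]
post 37 [647.98843639 -26.88283574 186.85909441] [632.39746523 -42.73680359 182.2214427 ] [665.11685622  -8.77556417 194.88890361] [np.float64(201.7027027027027), np.float64(295.1621621621622)]
shaft 59 [477.73617992 -21.06204613  54.89518744] [462.32214026 -43.5911489   50.16060649] [503.30761946  -2.51775852  79.62781654] [np.float64(256.35593220338984), np.float64(338.2881355932203)]
knob 145 [ 487.97237261 -187.24771984   31.14094278] [ 462.97090587 -213.33020434   12.04898043] [ 520.00604432 -169.56306385   42.85987096] [np.float64(237.57931034482758), np.float64(364.50344827586207)]
side0
ring 353 [492.2186906  -49.41305316] mid [492.11835724 -48.71483082] [133.95358843 105.25586846] 50.65982897839652
grip 101 [439.49781099 -56.37000858 207.92522703] [427.7661263  -6
[... 581 characters left out ...]
2.41606436   12.24755407] [ 526.6607691  -170.08610514   41.02190073] [np.float64(248.46), np.float64(233.56666666666666)]
wrist0
ring 8908 [489.93305008 -49.05313823] mid [496.94800222 -50.14223103] [125.98376078 107.66733078] 49.49612102760352
post 2023 [651.6422053  -25.25121298 184.14274794] [638.78039073 -42.22032698 182.00620443] [668.91139075 -12.72939148 191.52339872] [np.float64(316.22293623331683), np.float64(549.9105289174494)]
shaft 406 [486.53675457 -22.01402332  61.08860596] [466.50160925 -31.25029704  50.03521252] [500.7161218   -4.8193232   78.76058212] [np.float64(241.85960591133005), np.float64(271.1182266009852)]
[array([432.7, -64.8, 220. ]), array([426.5, -54.3, 183. ])]
```

Emit:
carry_out --plan '[[45, [-15, -23, -3], [0, 0, 0]], [45, [-15, -23, -3], [0, 0, 0]], [45, [-15, -23, -3], [0, 0, 0]], [45, [-12, -22, -3], [0, 0, 0]], [45, [0, 0, 0], [0, 0, -1]], [45, [0, 0, 0], [0, 0, -1]], [45, [0, 0, 0], [0, 0, -1]], [45, [0, 0, 0], [0, 0, -1]], [45, [0, 0, 0], [0, 0, -1]], [45, [0, 0, 0], [0, 0, -1]], [45, [0, 0, 0], [0, 0, -1]], [45, [0, 0, 0], [0, 0, -1]], [45, [0, 0, 0], [0, 0, -1]], [45, [0, 0, 0], [0, 0, -1]], [45, [0, 0, 0], [0, 0, -1]], [45, [0, 0, 0], [0, 0, -1]], [45, [0, 0, 0], [0, 0, -1]], [45, [0, 0, 0], [0, 0, -1]], [45, [0, 0, 0], [0, 0, -1]]]' --grip_force 30

```text
time_s: 1.73
eef_pos: [433.9, -57.0, 243.1]
ee_rot: [-0.0, -0.003, 1.0, 0.0]
force: [0.2, -0.3, -0.1]
grip_width: 0.525
```

```bash
python3 - <<'E'
from h import *
s=ctrl.sense();print({k:np.round(s[k],3) for k in s if k not in('tau','dq')})
for k in ['wrist','side']:
    c=cap(k);save(c,k+'1')
crop(load('side1'),'side1a',170,130,420,320,3.2)
E
```

```text
{'time_s': np.float64(1.733), 'joints': array([-0.4  ,  0.109,  1.72 ,  0.   ,  1.313, -1.975]), 'eef_pos': array([433.892, -56.961, 243.106]), 'ee_rot': array([-0.   , -0.003,  1.   ,  0.   ]), 'force': array([ 0.167, -0.336, -0.136]), 'wrist_torque': array([ 0.019,  0.008, -0.032]), 'grip_width': np.float64(0.525)}
```

View pics/wrist1.png

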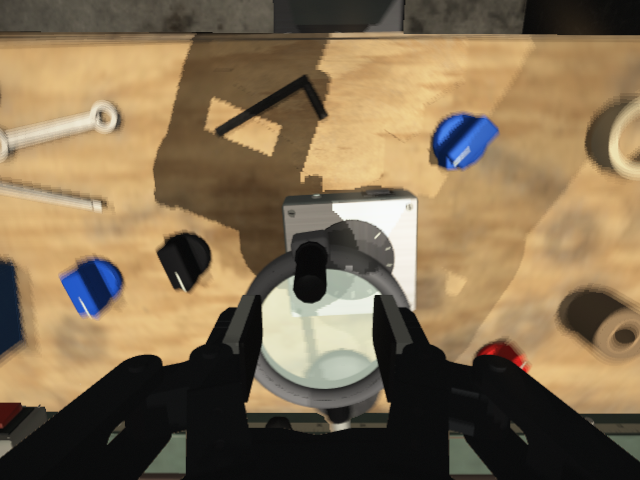

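View pics/side1a.png

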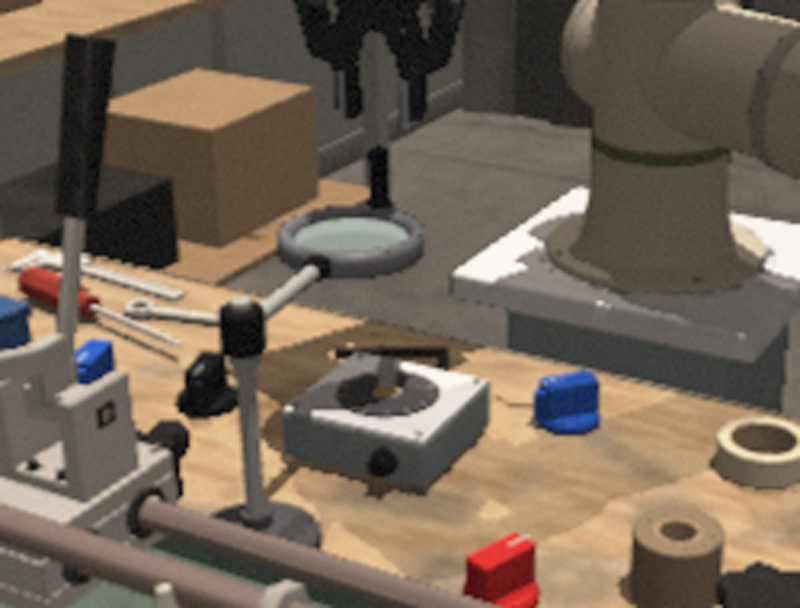

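```bash
python3 - <<'E'
from h import *
c=load('wrist1');P,m=cloud(c);X,Y,Z=np.moveaxis(P,2,0)
g=m&(Z>190)&(Z<226)&(X>415)&(X<455)&(Y>-85)&(Y<-30)
print(g.sum(),P[g].mean(0),P[g].min(0),P[g].max(0)); t=g&(Z>219); print('top',t.sum(),P[t].mean(0),P[t].min(0),P[t].max(0))
for u,v in [(311,289)]: print(deproj(c,u,v),at_z(c,u,v,224))
# knob & shaft
print(proj(c,[488,-22,76]))
crop(c,'w1knob',130,210,240,310,6); crop(c,'w1sh',290,190,430,310,5)
g=m&(Z>10)&(Z<44)&(X>440)&(X<540)&(Y>-230)&(Y<-140); print('knob',g.sum(),P[g].mean(0),P[g].min(0),P[g].max(0))
t=g&(Z>34); print(t.sum(),P[t].mean(0),P[t].min(0),P[t].max(0)); 
q=P[t][:,:2]; w,V=np.linalg.eigh(np.cov(q.T)); print(w,V)
E
```

```text
1467 [429.46141506 -59.22443263 216.69554609] [424.42254577 -67.19121439 190.01221247] [439.80655399 -51.51076672 225.86619657]
top 887 [431.34017982 -59.34846856 223.93557256] [424.53201004 -67.19121439 219.01275224] [439.80655399 -51.89024338 225.86619657]
[432.4611544  -58.83504164 224.76159005] [432.80965274 -58.84687064 224.        ]
[356.11117083 276.0012836 ]
knob 1843 [ 491.79150252 -189.81014478   30.451246  ] [ 469.35049248 -210.2490171    10.00668322] [ 523.29104428 -170.65309486   40.89105082]
1054 [ 493.09339654 -193.46833704   38.4909709 ] [ 469.96144525 -210.2490171    34.00992738] [ 518.41844312 -177.91062343   40.89105082]
[ 40.0842753  174.98922742] [[ 0.31200496 -0.95008047]
 [-0.95008047 -0.31200496]]
```

View pics/w1knob.png

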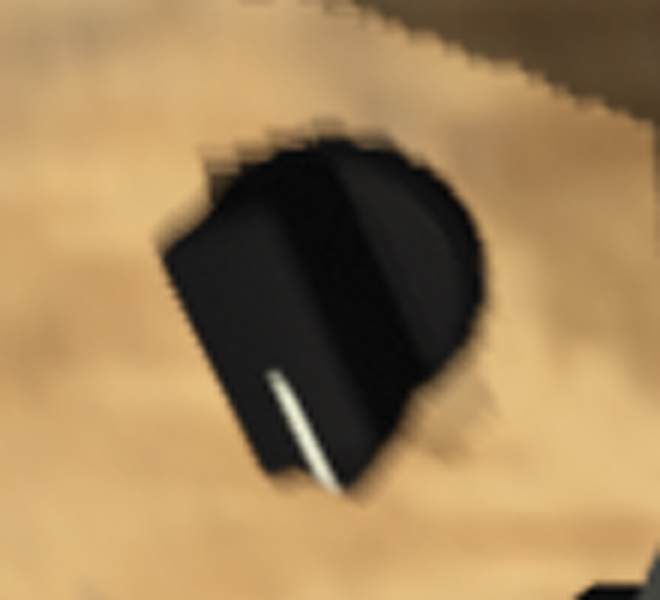

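View pics/w1sh.png

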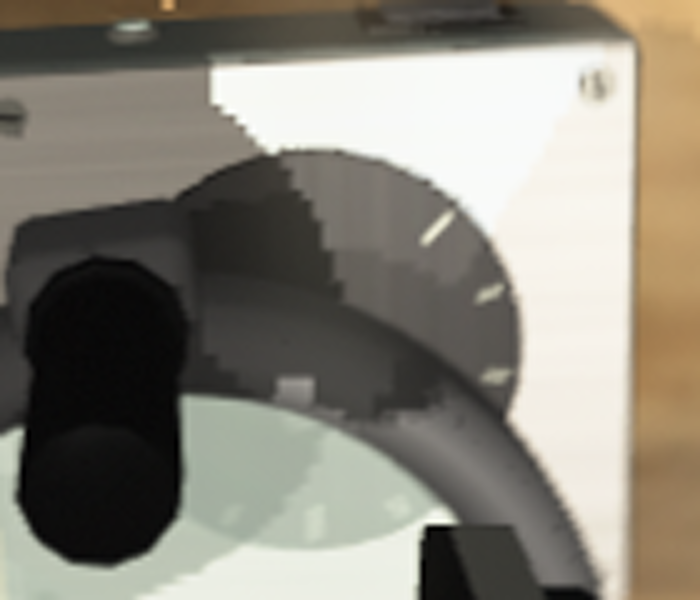

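Emit:
carry_out --plan '[[34, [0, -1.5, 15], [0, 0, -0.7]], [34, [0, 0, 15], [0, 0, -0.6]], [34, [0, 0, 14], [0, 0, 0]], [34, [0, 0, 13], [0, 0, 0]], [34, [0, 0, 0], [0, 0, 0]], [34, [-0.3, 11.7, 0], [0, 0, 0.5]], [34, [-0.3, 11.7, 0], [0, 0, 0.5]], [34, [-0.3, 11.7, 0], [0, 0, 0.5]], [34, [-0.3, 11.7, 0], [0, 0, 0.5]], [34, [-0.3, 11.7, 0], [0, 0, 0.5]]]'

```text
time_s: 2.67
eef_pos: [433.8, 0.3, 187.1]
ee_rot: [0.0, 0.065, 0.998, -0.0]
force: [0.4, 0.4, -0.9]
grip_width: 0.396
```

```bash
python3 - <<'E'
from h import *
s=ctrl.sense();print({k:np.round(s[k],3) for k in s if k not in('tau','dq')})
c=cap('wrist');save(c,'wrist2')
E
```

```text
{'time_s': np.float64(2.667), 'joints': array([-0.271,  0.155,  1.821, -0.   ,  1.165, -1.71 ]), 'eef_pos': array([4.33799e+02, 2.65000e-01, 1.87063e+02]), 'ee_rot': array([ 0.   ,  0.065,  0.998, -0.   ]), 'force': array([ 0.393,  0.449, -0.917]), 'wrist_torque': array([-0.1  , -0.052, -0.012]), 'grip_width': np.float64(0.396)}
```

View pics/wrist2.png

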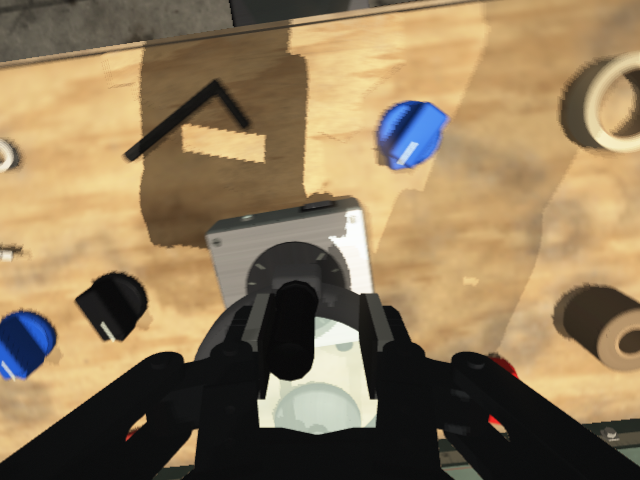

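Emit:
carry_out --plan '[[34, [-0.3, 11.7, 0], [0, 0, 0.5]], [34, [-0.3, 11.7, 0], [0, 0, 0.5]], [34, [-0.3, 11.7, 0], [0, 0, 0.5]], [34, [-0.3, 11.7, 0], [0, 0, 0.5]], [34, [-0.3, 11.7, 0], [0, 0, 0.5]], [34, [-0.3, 11.7, 0], [0, 0, 0.5]], [34, [-0.3, 11.7, 0], [0, 0, 0.5]], [34, [-0.3, 11.7, 0], [0, 0, 0.5]], [34, [-0.3, 11.7, 0], [0, 0, 0.5]], [34, [-0.3, 11.7, 0], [0, 0, 0.5]], [34, [-0.3, 11.7, 0], [0, 0, 0.5]], [34, [-0.3, 11.7, 0], [0, 0, 0.5]], [34, [-0.3, 11.7, 0], [0, 0, 0.5]], [34, [-0.3, 11.7, 0], [0, 0, 0.5]], [34, [-0.3, 11.7, 0], [0, 0, 0.5]], [34, [-0.3, 11.7, 0], [0, 0, 0.5]], [34, [-0.3, 11.7, 0], [0, 0, 0.5]], [34, [-0.3, 11.7, 0], [0, 0, 0.5]], [34, [-0.3, 11.7, 0], [0, 0, 0.5]], [34, [-0.3, 11.7, 0], [0, 0, 0.5]]]'

```text
time_s: 4.38
eef_pos: [569.3, 178.0, 186.8]
ee_rot: [0.0, 0.555, 0.832, -0.0]
force: [-0.5, -1.6, -0.0]
grip_width: 0.4
```

Emit:
carry_out --plan '[[34, [-0.3, 11.7, 0], [0, 0, 0.5]], [34, [-0.3, 11.7, 0], [0, 0, 0.5]], [34, [0, -5, 0], [0, 0, 0]], [34, [0, 0, 0], [0, 0, 0]]]'

```text
time_s: 4.72
eef_pos: [585.6, 184.1, 186.4]
ee_rot: [-0.0, 0.596, 0.803, -0.0]
force: [-0.8, -1.1, -0.2]
grip_width: 0.396
```

```bash
python3 - <<'E'
from h import *
s=ctrl.sense();print({k:np.round(s[k],3) for k in s if k not in('tau','dq')})
c=cap('side');save(c,'side3')
c=cap('scene');save(c,'scene3')
E
```

```text
{'time_s': np.float64(4.717), 'joints': array([ 0.114,  0.544,  1.275, -0.   ,  1.324, -0.18 ]), 'eef_pos': array([585.552, 184.088, 186.377]), 'ee_rot': array([-0.   ,  0.596,  0.803, -0.   ]), 'force': array([-0.785, -1.068, -0.243]), 'wrist_torque': array([-0.022,  0.023, -0.016]), 'grip_width': np.float64(0.396)}
```

View pics/side3.png

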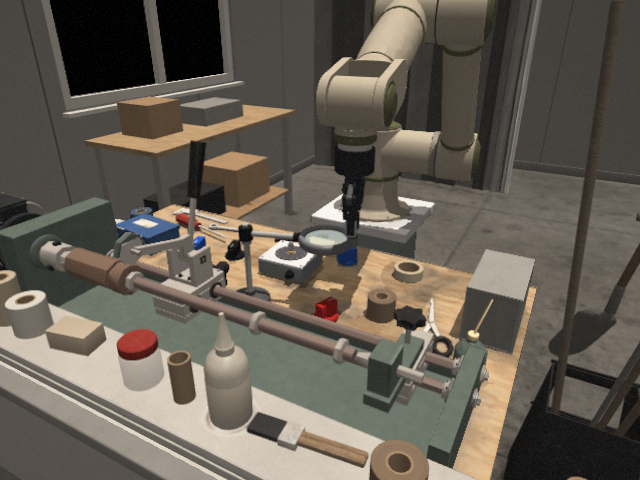

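View pics/scene3.png

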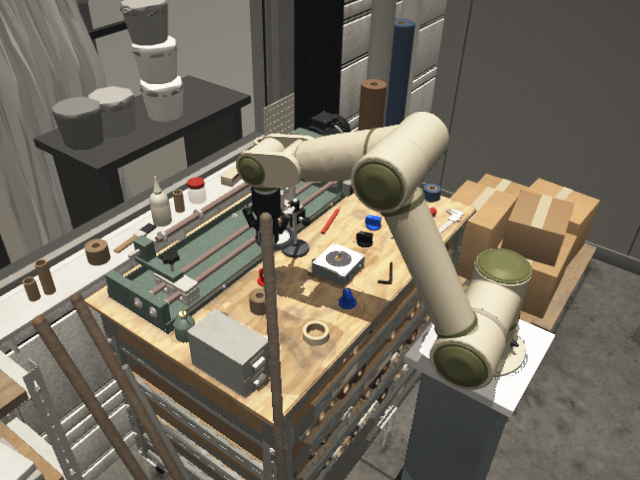

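Emit:
carry_out --plan '[[34, [0, 0, -20], [0, 0, 0]], [34, [0, 0, -20], [0, 0, 0]], [34, [0, 0, -20], [0, 0, 0]], [60, [-26, -12, 0], [0, 0, 0]], [60, [-26, -12, 0], [0, 0, 0]], [60, [-26, -12, 0], [0, 0, 0]], [60, [-26, -12, 0], [0, 0, 0]], [60, [-26, -12, 0], [0, 0, 0]], [60, [-26, -12, 0], [0, 0, 0]], [60, [-26, -12, 0], [0, 0, 0]], [60, [-26, -12, 0], [0, 0, 0]], [60, [-26, -12, 0], [0, 0, 0]], [60, [-26, -12, 0], [0, 0, 0]]]'

```text
time_s: 5.9
eef_pos: [545.4, -100.4, 246.8]
ee_rot: [0.0, 0.596, 0.803, 0.0]
force: [0.3, 0.3, -1.0]
grip_width: 0.703
```

Emit:
carry_out --plan '[[60, [0, 0, 0], [0, 0, -1]], [60, [0, 0, 0], [0, 0, -1]], [60, [0, 0, 0], [0, 0, -1]], [60, [0, 0, 0], [0, 0, -1]], [60, [0, 0, 0], [0, 0, -1]], [60, [0, 0, 0], [0, 0, -1]], [60, [0, 0, 0], [0, 0, -1]], [60, [0, 0, 0], [0, 0, -1]], [60, [0, 0, 0], [0, 0, -1]], [60, [0, 0, 0], [0, 0, -1]], [60, [0, 0, 0], [0, 0, -1]], [60, [0, 0, 0], [0, 0, -1]], [60, [0, 0, 0], [0, 0, 0]]]'

```text
time_s: 6.98
eef_pos: [545.8, -99.1, 246.7]
ee_rot: [0.0, 0.008, 1.0, -0.0]
force: [-0.2, -0.0, 0.1]
grip_width: 0.705
```

```bash
python3 - <<'E'
from h import *
s=ctrl.sense();print({k:np.round(s[k],3) for k in s if k not in('tau','dq')})
c=cap('wrist');save(c,'wrist4')
c=cap('side');save(c,'side4')
P,m=cloud(c);X,Y,Z=np.moveaxis(P,2,0)
g=m&(Z>172)&(Z<184)&(Y>70)&(Y<200)&(X>520)&(X<680); print('ring',P[g].min(0),P[g].max(0))
E
```

```text
{'time_s': np.float64(6.983), 'joints': array([-0.391,  0.368,  1.381, -0.   ,  1.392, -1.945]), 'eef_pos': array([545.815, -99.112, 246.652]), 'ee_rot': array([ 0.   ,  0.008,  1.   , -0.   ]), 'force': array([-0.245, -0.004,  0.149]), 'wrist_torque': array([-0.055,  0.05 , -0.054]), 'grip_width': np.float64(0.705)}
ring [551.72064502  71.25920683 172.02801175] [660.27249019 196.61494829 183.61215984]
```

View pics/wrist4.png

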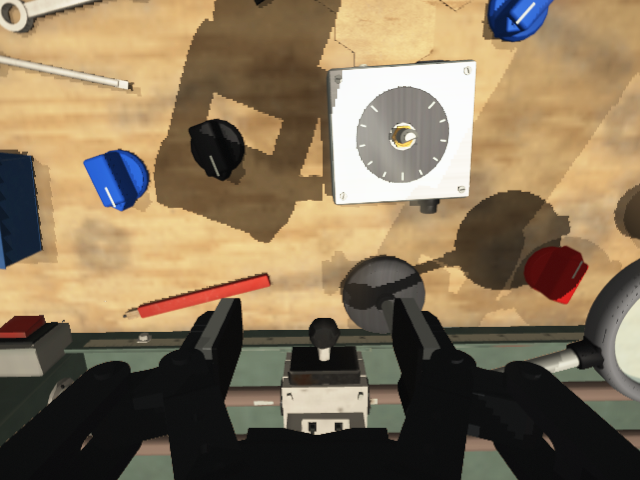

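View pics/side4.png

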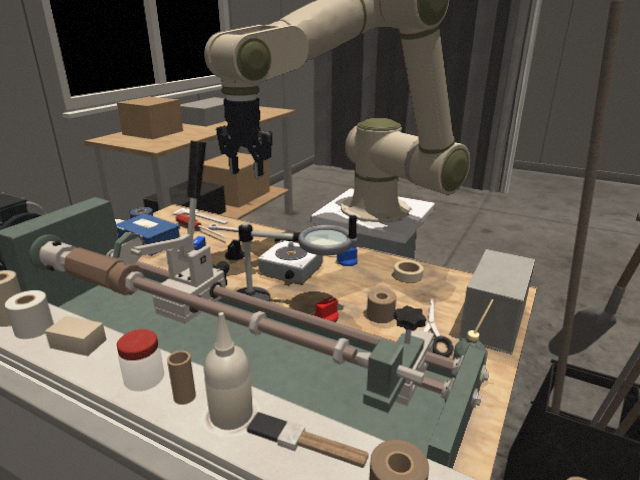

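```bash
python3 - <<'E'
from h import *
c=load('wrist4')
crop(c,'w4knob',176,106,256,191,7); crop(c,'w4sh',368,101,438,171,8)
E
```

```text
(no output)
```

View pics/w4knob.png

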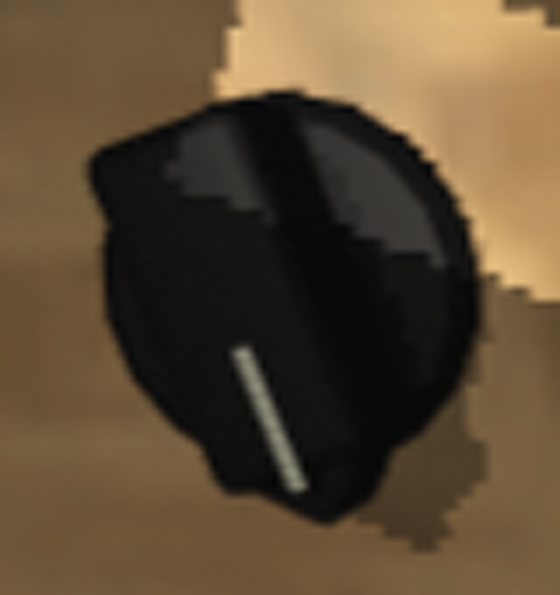

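View pics/w4sh.png

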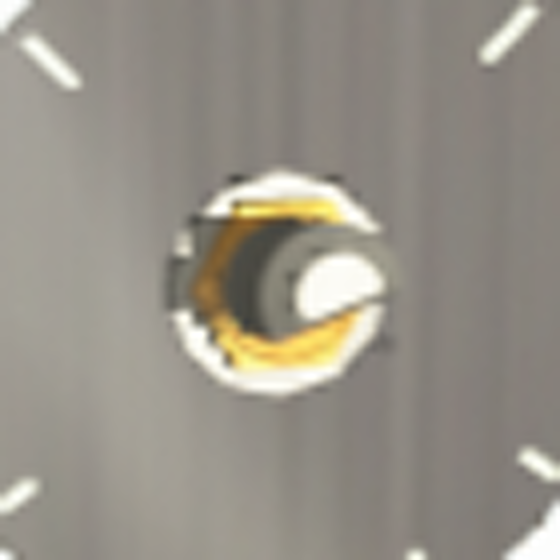

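Emit:
carry_out --plan '[[60, [-2, 14, 19], [0, 0, 0]], [60, [-2, 14, 19], [0, 0, 0]], [60, [-2, 14, 19], [0, 0, 0]], [60, [-2, 14, 19], [0, 0, 0]], [60, [-2, 14, 19], [0, 0, 0]], [60, [0, 0, 0], [0, 0, 0]], [60, [0, 0, 0], [0, 0, 0]]]'

```text
time_s: 7.67
eef_pos: [557.4, -29.1, 151.1]
ee_rot: [-0.001, 0.011, 1.0, 0.0]
force: [-0.5, 0.0, 0.4]
grip_width: 0.705
```

```bash
python3 - <<'E'
from h import *
c=load('wrist4')
f=lambda p,z:at_z(c,176+p[0]/7-.5+.07,106+p[1]/7-.43,z)
a,b=f((240,350),38),f((298,488),38); d=b-a; print('pointer',a,b,np.degrees(np.arctan2(d[1],d[0])),np.linalg.norm(d))
c=cap('wrist');save(c,'wrist5'); print(ctrl.sense()['eef_pos'], proj(c,[486,-22,76]))
u,v=proj(c,[486,-22,76]).astype(int)
crop(c,'w5sh',u-40,v-35,u+40,v+45,8); print(u-40,v-35)
E
```

```text
pointer [ 499.76377967 -193.66480969   38.        ] [ 517.44199984 -187.86937934   38.        ] 18.150635668893244 18.603937252477213
[557.90336644 -29.71504823 152.08610379] [325.63979159 127.22266968]
285 92
```

View pics/w5sh.png

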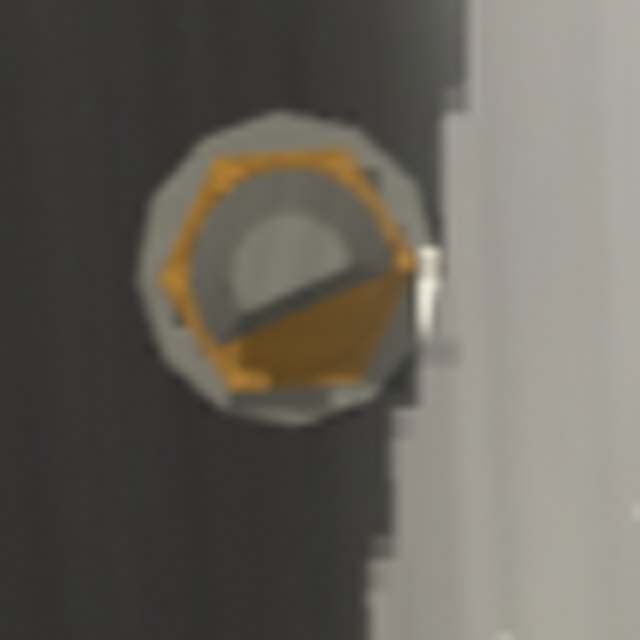

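View pics/wrist5.png

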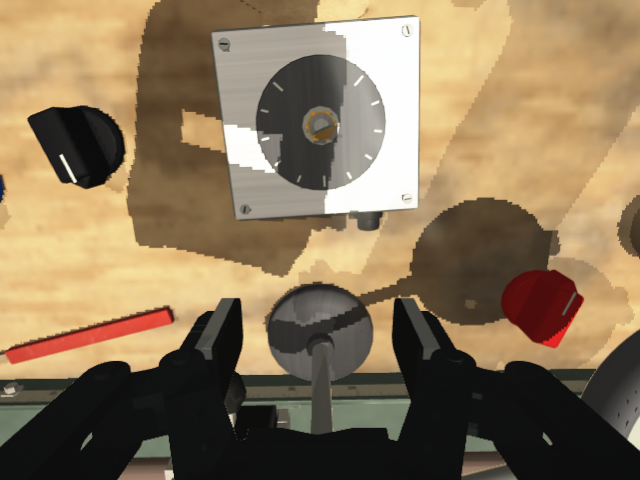

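```bash
python3 - <<'E'
from h import *
c=load('wrist5')
f=lambda p,z:at_z(c,285+p[0]/8-.44,92+p[1]/8-.44,z)
print('cam',c['T'][:3,3])
for n,a,b,z in [('top',(240,315),(352,262),76),('mid',(218,343),(408,268),72)]:
    a,b=f(a,z),f(b,z); d=b-a; print(n,a,b,'flat normal deg',np.degrees(np.arctan2(d[1],d[0]))-90,np.linalg.norm(d))
# segment shaft side: fit circle to arc pts at z=72
arc=np.array([f(p,72)[:2] for p in [(188,270),(200,225),(235,182),(290,168),(345,185),(378,215),(393,262),(222,345)]])
A=np.c_[2*arc,np.ones(len(arc))]; s=np.linalg.lstsq(A,(arc**2).sum(1),rcond=None)[0]; print('axis72',s[:2],np.sqrt(s[2]+s[:2]@s[:2]))
arc=np.array([f(p,46)[:2] for p in [(138,270),(180,150),(285,110),(385,160),(200,390),(290,425)]])
A=np.c_[2*arc,np.ones(len(arc))]; s=np.linalg.lstsq(A,(arc**2).sum(1),rcond=None)[0]; print('washer',s[:2],np.sqrt(s[2]+s[:2]@s[:2]))
arc=np.array([f(p,76)[:2] for p in [(230,275),(250,230),(290,212),(335,232),(350,262)]])
A=np.c_[2*arc,np.ones(len(arc))]; s=np.linalg.lstsq(A,(arc**2).sum(1),rcond=None)[0]; print('tip',s[:2],np.sqrt(s[2]+s[:2]@s[:2]))
B=[at_z(c,*p,46) for p in [(212,31),(418,16),(419,206),(237,219)]]; print('box',np.round(B,1),np.mean(B,0), 'edge deg',[np.degrees(np.arctan2(*(B[i]-B[j])[:2][::-1])) for i,j in((1,0),(2,3),(3,0),(2,1))])
# disc centre
arc=np.array([at_z(c,*p,46.5)[:2] for p in [(257,123),(320,55),(385,120),(321,189)]]);A=np.c_[2*arc,np.ones(len(arc))]; s=np.linalg.lstsq(A,(arc**2).sum(1),rcond=None)[0]; print('dial',s[:2],np.sqrt(s[2]+s[:2]@s[:2]))
crop(c,'w5k',20,90,140,205,5)
E
```

```text
cam [482.09497829 -26.3844301  294.52950826]
top [487.81579267 -28.07119455  76.        ] [484.51501363 -20.39258183  76.        ] flat normal deg 23.26125332580517 8.358004277326812
mid [489.76492822 -29.67708269  72.        ] [485.03986183 -16.4176668   72.        ] flat normal deg 19.61380738912453 14.076162900065974
axis72 [485.14115016 -24.51580836] 6.981475666236935
washer [485.20556239 -24.91310064] 11.427856432378858
tip [485.33604204 -24.55288804] 4.119536587988254
box [[431.7 -86.3  46. ]
 [426.5  32.3  46. ]
 [537.5  39.1  46. ]
 [543.8 -81.1  46. ]] [484.86408312 -23.96806362  46.        ] edge deg [np.float64(92.4804252769871), np.float64(92.97094178556286), np.float64(2.6630184988676224), np.float64(3.5052921094876743)]
dial [485.30821714 -24.25581935] 39.482755049080865
```

View pics/w5k.png

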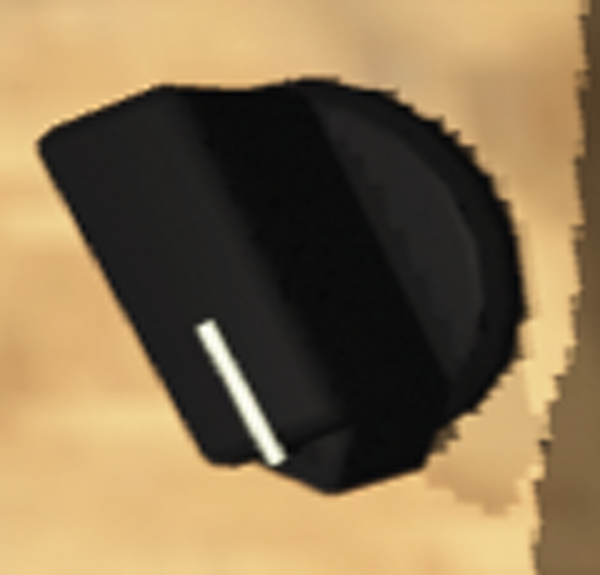

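```bash
python3 - <<'E'
from h import *
c=load('wrist5')
f=lambda p,z:at_z(c,20+p[0]/5-.4,90+p[1]/5-.4,z)
def ang(a,b): d=b-a; return np.degrees(np.arctan2(d[1],d[0])).round(2),np.linalg.norm(d[:2]).round(1)
a,b=f((204,325),38),f((276,463),38); print('line',a,b,ang(a,b))
print('left edge',ang(f((38,145),38),f((205,460),38)), f((38,145),38),f((205,460),38),'right edge',ang(f((180,95),38),f((345,420),38)),f((180,95),38))
P,m=cloud(c);X,Y,Z=np.moveaxis(P,2,0)
g=m&(Z>33)&(Z<44)&(X>440)&(X<540)&(Y>-230)&(Y<-140);q=P[g]
print(np.median(q[:,2]),cv2.minAreaRect(q[:,:2].astype(np.float32)))
g=m&(Z>4)&(Z<13)&(X>440)&(X<540)&(Y>-230)&(Y<-140);q=P[g]; print(q.min(0),q.max(0))
# skirt outline at z 9: right side arc
arc=np.array([f(p,0)[:2] for p in [(395,95),(440,125),(490,185),(520,260),(523,320),(505,375),(455,430)]])
arc9=np.array([f(p,9)[:2] for p in [(395,95),(440,125),(490,185),(520,260),(523,320),(505,375),(455,430)]])
for A0 in(arc,arc9):
  A=np.c_[2*A0,np.ones(len(A0))]; s=np.linalg.lstsq(A,(A0**2).sum(1),rcond=None)[0]; print('skirt',s[:2],np.sqrt(s[2]+s[:2]@s[:2]))
E
```

```text
line [ 500.05314344 -194.56477213   38.        ] [ 518.21624329 -188.87446849   38.        ] (np.float64(17.4), np.float64(19.0))
left edge (np.float64(17.3), np.float64(42.3)) [ 477.24405458 -210.84353517   38.        ] [ 517.61089079 -198.27291583   38.        ] right edge (np.float64(17.39), np.float64(43.1)) [ 471.65515458 -191.41011817   38.        ]
38.58813083607711 ((497.3238220214844, -193.15872192382812), (53.07014465332031, 22.88378143310547), 18.04792022705078)
[ 468.3056395  -199.22304064    4.03733414] [ 523.25470432 -168.21732201   12.9986125 ]
skirt [ 495.03382347 -198.08649261] 27.66815609312929
skirt [ 494.63844847 -192.83975665] 26.82269444054954
```

Emit:
carry_out --plan '[[40, [8.4, -20.4, 0], [0, 0, 0]], [40, [8.4, -20.4, 0], [0, 0, 0]], [40, [8.4, -20.4, 0], [0, 0, 0]], [40, [8.4, -20.4, 0], [0, 0, 0]], [40, [8.4, -20.4, 10], [0, 0, 0]], [40, [8.4, -20.4, 10], [0, 0, 0]], [40, [8.4, -20.4, 10], [0, 0, 0]], [40, [8.4, -20.4, 10], [0, 0, 0]], [40, [0, 0, 10], [0, 0, -0.9]], [40, [0, 0, 10], [0, 0, -0.9]], [40, [0, 0, 2], [0, 0, -0.9]], [40, [0, 0, 0], [0, 0, 0]], [40, [0, 0, 0], [0, 0, 0]]]'

```text
time_s: 8.8
eef_pos: [487.4, -192.0, 90.5]
ee_rot: [0.001, -0.128, 0.992, -0.001]
force: [-1.0, -0.6, -0.6]
grip_width: 0.469
```

```bash
python3 - <<'E'
from h import *
s=ctrl.sense();print({k:np.round(s[k],3) for k in s if k not in('tau','dq')})
c=cap('wrist');save(c,'wrist6'); M=R.from_quat(np.roll(s['ee_rot'],-1)).as_matrix(); print(M.round(3), np.degrees(np.arctan2(M[1,1],M[0,1])))
E
```

```text
{'time_s': np.float64(8.8), 'joints': array([-0.599,  0.466,  1.677, -0.   ,  0.997, -2.428]), 'eef_pos': array([ 487.422, -192.045,   90.452]), 'ee_rot': array([ 0.001, -0.128,  0.992, -0.001]), 'force': array([-0.982, -0.573, -0.621]), 'wrist_torque': array([ 0.014, -0.007,  0.011]), 'grip_width': np.float64(0.469)}
[[-0.967 -0.255  0.002]
 [-0.255  0.967 -0.001]
 [-0.001 -0.002 -1.   ]] 104.76206978991394
```

View pics/wrist6.png

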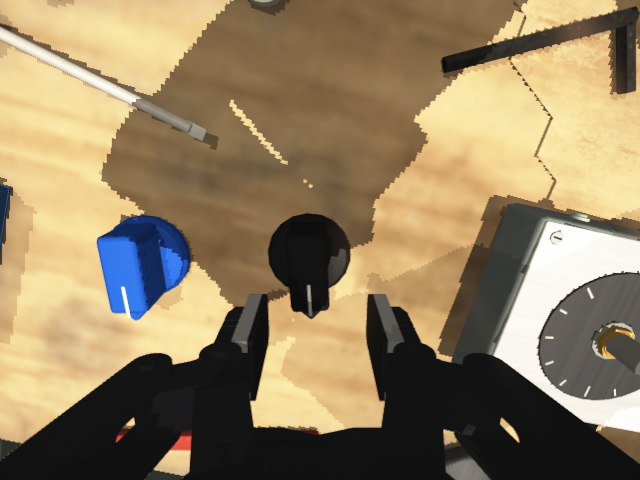

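```bash
python3 - <<'E'
from h import *
c=load('wrist6'); crop(c,'w6k',260,200,360,330,5)
print(proj(c,[494.3,-194.4,38]),proj(c,[494.3,-194.4,9]))
E
```

```text
[308.47464324 274.91305414] [309.5987712  256.82481696]
```

View pics/w6k.png

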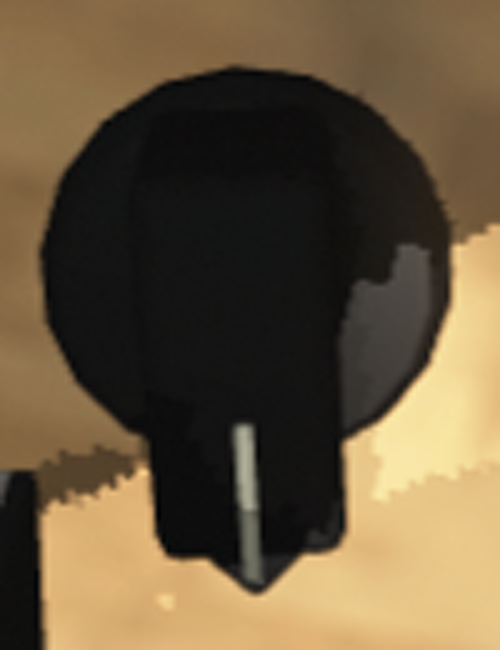

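```bash
python3 - <<'E'
from h import *
c=load('wrist6'); 
f=lambda p,z:at_z(c,260+p[0]/5-.4,200+p[1]/5-.4,z)
def ang(a,b): d=b-a; return np.degrees(np.arctan2(d[1],d[0])).round(2),np.linalg.norm(d[:2]).round(1)
a,b=f((241,425),38),f((255,583),38); print('line',a,b,ang(a,b))
L=f((155,545),38),f((137,180),38); Rr=f((342,540),38),f((333,180),38)
print('L',ang(L[1],L[0]),'R',ang(Rr[1],Rr[0]),L,Rr,'nose',f((258,593),38))
pts=[(42,260),(62,175),(110,108),(235,68),(330,92),(410,160),(450,255),(432,350),(345,438),(145,435),(85,360)]
for z in (0,4.5,9):
  A0=np.array([f(p,z)[:2] for p in pts]);A=np.c_[2*A0,np.ones(len(A0))]; s=np.linalg.lstsq(A,(A0**2).sum(1),rcond=None)[0]; print('skirt',z,s[:2],np.sqrt(s[2]+s[:2]@s[:2]))
E
```

```text
line [ 499.97637736 -193.32702733   38.        ] [ 518.42866279 -186.96345281   38.        ] (np.float64(19.03), np.float64(19.5))
L (np.float64(16.15), np.float64(42.9)) R (np.float64(16.55), np.float64(42.3)) (array([ 516.6894575, -199.0408539,   38.       ]), array([ 475.45719853, -210.98161966,   38.        ])) (array([ 510.68914882, -178.85910027,   38.        ]), array([ 470.1447805 , -190.90934535,   38.        ])) nose [ 519.56899655 -186.31707228   38.        ]
skirt 0 [ 495.44663027 -194.82801649] 26.233057511985507
skirt 4.5 [ 493.88208659 -195.12240905] 25.72788687309306
skirt 9 [ 492.3175429 -195.4168016] 25.222716234201126
```

Emit:
carry_out --plan '[[40, [-2.6, -2.2, 0], [0, 0, -0.2]], [40, [-2.5, -2.2, 0], [0, 0, -0.2]], [40, [0, 0, 17], [0, 0, 0]], [40, [0, 0, 17], [0, 0, 0]], [40, [0, 0, 17], [0, 0, 0]], [40, [0, 0, 12], [0, 0, 0]], [40, [0, 0, 8], [0, 0, 0]], [40, [0, 0, 5.5], [0, 0, 0]], [40, [0, 0, 0], [0, 0, 0]]]'

```text
time_s: 9.6
eef_pos: [493.1, -193.9, 12.2]
ee_rot: [-0.0, -0.151, 0.988, 0.0]
force: [-0.4, -0.0, 0.0]
grip_width: 0.468
```

```bash
python3 - <<'E'
from h import *
s=ctrl.sense();print({k:np.round(s[k],3) for k in s if k not in('tau','dq')})
M=R.from_quat(np.roll(s['ee_rot'],-1)).as_matrix(); print(np.degrees(np.arctan2(M[1,1],M[0,1])))
c=cap('wrist');save(c,'wrist7')
E
```

```text
{'time_s': np.float64(9.6), 'joints': array([-0.596,  0.602,  1.704, -0.   ,  0.836, -2.47 ]), 'eef_pos': array([ 493.098, -193.865,   12.189]), 'ee_rot': array([-0.   , -0.151,  0.988,  0.   ]), 'force': array([-0.377, -0.01 ,  0.021]), 'wrist_torque': array([ 0.056,  0.048, -0.007]), 'grip_width': np.float64(0.468)}
107.40374998103252
```

View pics/wrist7.png

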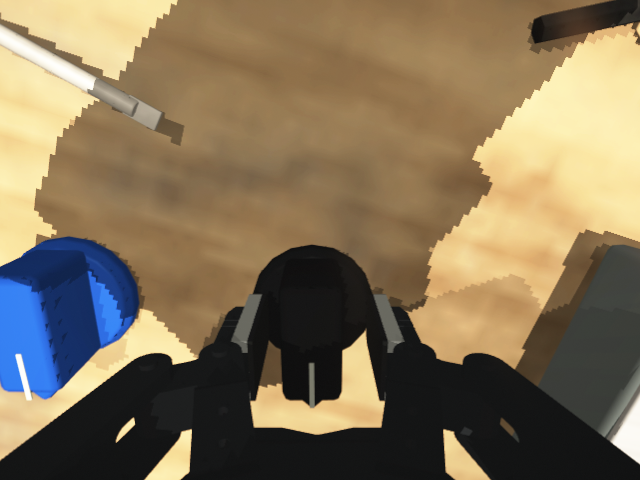

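Emit:
carry_out --plan '[[5, [0, 0, 0], [0, 0, 0]], [5, [0, 0, 0], [0, 0, 0]], [5, [0, 0, 0], [0, 0, 0]], [5, [0, 0, 0], [0, 0, 0]], [5, [0, 0, 0], [0, 0, 0]], [5, [0, 0, 0], [0, 0, 0]], [5, [0, 0, 0], [0, 0, 0]], [5, [0, 0, 0], [0, 0, 0]], [5, [0, 0, -5], [0, 0, 0]], [5, [0, 0, -15], [0, 0, 0]], [5, [0, 0, -20], [0, 0, 0]], [5, [0, 0, -20], [0, 0, 0]], [5, [0, 0, -20], [0, 0, 0]], [5, [0, 0, -8], [0, 0, 0]], [5, [0, 0, 0], [0, 0, 0]], [5, [0, 0, 0], [0, 0, 0]]]' --grip_force 60

```text
time_s: 10.98
eef_pos: [492.9, -193.8, 100.3]
ee_rot: [-0.0, -0.151, 0.988, 0.0]
force: [-0.4, 0.5, -1.8]
grip_width: 0.245
```

```bash
python3 - <<'E'
from h import *
s=ctrl.sense();print({k:np.round(s[k],3) for k in s if k not in('tau','dq')})
M=R.from_quat(np.roll(s['ee_rot'],-1)).as_matrix(); print(np.degrees(np.arctan2(M[1,1],M[0,1])))
c=cap('wrist');save(c,'wrist8');crop(c,'w8k',230,200,400,440,2.5)
c=cap('side');save(c,'side8'); crop(c,'side8a',180,170,330,290,5)
E
```

```text
{'time_s': np.float64(10.983), 'joints': array([-0.596,  0.464,  1.648,  0.   ,  1.03 , -2.47 ]), 'eef_pos': array([ 492.936, -193.791,  100.317]), 'ee_rot': array([-0.   , -0.151,  0.988,  0.   ]), 'force': array([-0.4  ,  0.506, -1.831]), 'wrist_torque': array([ 0.051, -0.007,  0.011]), 'grip_width': np.float64(0.245)}
107.3988975068813
```

View pics/w8k.png

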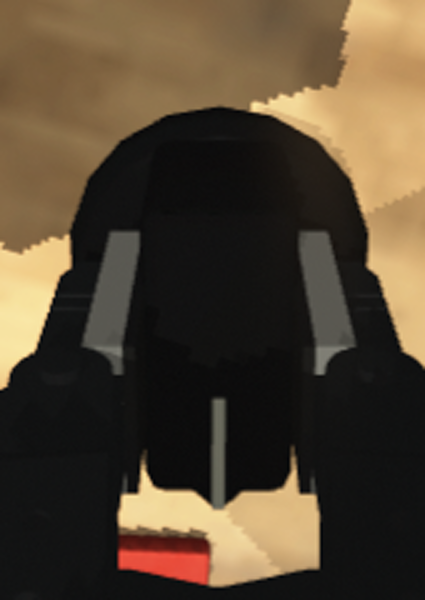

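View pics/side8a.png

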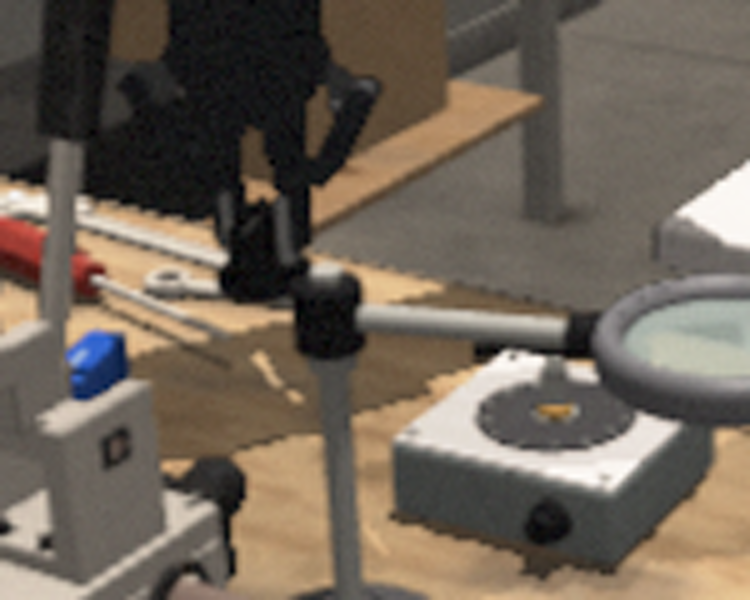

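```bash
python3 - <<'E'
from h import *
c=load('wrist8'); zb=88.1
f=lambda p,z:at_z(c,230+p[0]/2.5-.3,200+p[1]/2.5-.3,z)
def ang(a,b): d=b-a; return np.degrees(np.arctan2(d[1],d[0])).round(2),np.linalg.norm(d[:2]).round(1)
a,b=f((218,400),zb+38),f((218,503),zb+38); print('line',a,b,ang(a,b))
b1=f((150,487),zb+38),f((285,487),zb+38); print('front edge',b1,ang(*b1))
pts=[(70,250),(82,200),(115,150),(160,120),(220,107),(285,122),(325,152),(355,205),(368,262)]
for z in (0,4.5,9):
  A0=np.array([f(p,z+zb)[:2] for p in pts]);A=np.c_[2*A0,np.ones(len(A0))]; s=np.linalg.lstsq(A,(A0**2).sum(1),rcond=None)[0]; print('skirt',z,s[:2],np.sqrt(s[2]+s[:2]@s[:2]))
s=np.array([492.94,-193.79]); print(s)
c6=load('wrist6')
E
```

```text
line [ 498.30175183 -191.3242927   126.1       ] [ 515.02781413 -186.08054571  126.1       ] (np.float64(17.41), np.float64(17.5))
front edge (array([ 515.32057606, -196.38313936,  126.1       ]), array([ 509.4165844 , -177.59945798,  126.1       ])) (np.float64(107.45), np.float64(19.7))
skirt 0 [ 493.7169493  -192.64885265] 26.12768748395153
skirt 4.5 [ 491.61255152 -193.3077028 ] 25.371890041345203
skirt 9 [ 489.50815374 -193.96655295] 24.61609259874095
[ 492.94 -193.79]
```

Emit:
carry_out --plan '[[5, [-4.3, 16.3, -2], [0, 0, 0]], [5, [-4.3, 16.3, 0], [0, 0, 0]], [5, [-4.3, 16.3, 0], [0, 0, 0]], [5, [-4.3, 16.3, 0], [0, 0, 0]], [5, [-4.3, 16.3, 0], [0, 0, 0]], [5, [-4.3, 16.3, 0], [0, 0, 0]], [5, [-4.3, 16.3, 0], [0, 0, 0]], [5, [-4.3, 16.3, 0], [0, 0, 0]], [5, [-4.3, 16.3, 0], [0, 0, 0]], [5, [-4.4, 16.6, 0], [0, 0, 0]], [5, [0, 0, 0], [0, 0, -0.5]], [5, [0, 0, 0], [0, 0, 0]], [5, [0, 0, 0], [0, 0, 0]]]'

```text
time_s: 12.17
eef_pos: [485.2, -25.2, 102.0]
ee_rot: [-0.001, -0.177, 0.984, 0.0]
force: [0.6, 0.6, -0.6]
grip_width: 0.243
```

```bash
python3 - <<'E'
from h import *
s=ctrl.sense();print({k:np.round(s[k],3) for k in s if k not in('tau','dq')})
M=R.from_quat(np.roll(s['ee_rot'],-1)).as_matrix(); print(np.degrees(np.arctan2(M[1,1],M[0,1])),M.round(4))
c=cap('side');save(c,'side9'); crop(c,'side9a',230,170,350,290,5)
c=cap('scene');save(c,'scene9'); crop(c,'scene9a',290,190,400,290,6)
E
```

```text
{'time_s': np.float64(12.167), 'joints': array([-0.294,  0.378,  1.777, -0.   ,  0.988, -2.219]), 'eef_pos': array([485.151, -25.215, 102.031]), 'ee_rot': array([-0.001, -0.177,  0.984,  0.   ]), 'force': array([ 0.554,  0.645, -0.623]), 'wrist_torque': array([0.032, 0.07 , 0.024]), 'grip_width': np.float64(0.243)}
110.33826963098791 [[-9.377e-01 -3.476e-01 -1.400e-03]
 [-3.476e-01  9.377e-01  3.000e-04]
 [ 1.200e-03  8.000e-04 -1.000e+00]]
```

View pics/side9a.png

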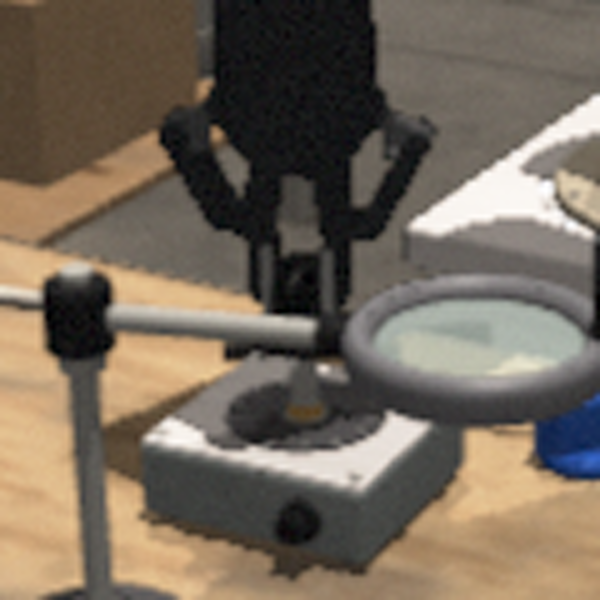

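View pics/scene9a.png

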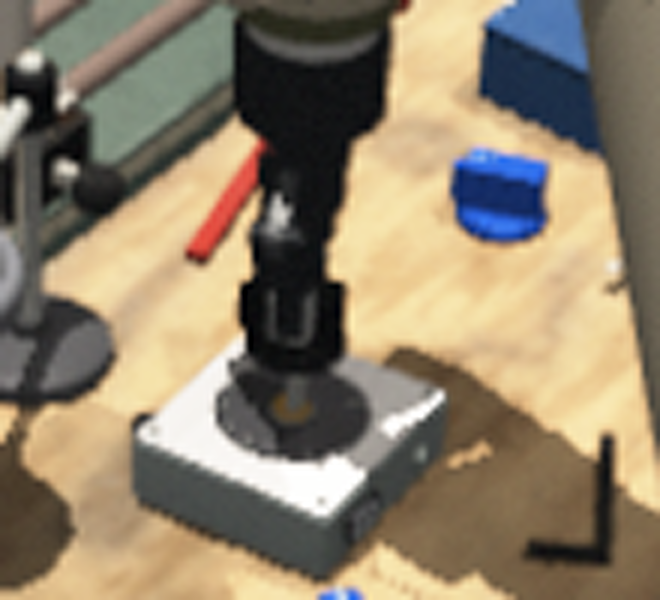

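Emit:
carry_out --plan '[[5, [0, 0, 5], [0, 0, 0]], [5, [0, 0, 5], [0, 0, 0]], [5, [0, 0, 3], [0, 0, 0]], [5, [0, 0, 3], [0, 0, 0]], [5, [0, 0, 2], [0, 0, 0]], [5, [0, 0, 0], [0, 0, 0]]]'

```text
time_s: 12.77
eef_pos: [485.3, -25.2, 84.3]
ee_rot: [-0.0, -0.177, 0.984, 0.0]
force: [-0.3, 1.1, -1.0]
grip_width: 0.242
```

```bash
python3 - <<'E'
from h import *
s=ctrl.sense();print({k:np.round(s[k],3) for k in s if k not in('tau','dq')})
c=cap('wrist');save(c,'wrist10')
E
```

```text
{'time_s': np.float64(12.767), 'joints': array([-0.294,  0.406,  1.793, -0.   ,  0.944, -2.22 ]), 'eef_pos': array([485.251, -25.223,  84.281]), 'ee_rot': array([-0.   , -0.177,  0.984,  0.   ]), 'force': array([-0.299,  1.062, -0.969]), 'wrist_torque': array([-0.018, -0.005, -0.041]), 'grip_width': np.float64(0.242)}
```

Emit:
carry_out --plan '[[5, [0, 0, 2], [0, 0, 0]], [5, [0, 0, 2], [0, 0, 0]], [5, [0, 0, 2], [0, 0, 0]], [5, [0, 0, 0], [0, 0, 0]]]'

```text
time_s: 13.15
eef_pos: [485.3, -25.2, 78.4]
ee_rot: [-0.0, -0.177, 0.984, 0.0]
force: [-0.5, -0.7, -0.3]
grip_width: 0.242
```

Emit:
carry_out --plan '[[5, [0, 0, 2], [0, 0, 0]], [5, [0, 0, 2], [0, 0, 0]], [5, [0, 0, 1], [0, 0, 0]], [5, [0, 0, 0], [0, 0, 0]]]'

```text
time_s: 13.48
eef_pos: [485.3, -25.2, 73.5]
ee_rot: [-0.0, -0.177, 0.984, 0.0]
force: [-0.2, -0.2, -1.7]
grip_width: 0.245
```

Emit:
carry_out --plan '[[5, [0, 0, 2], [0, 0, 0]], [5, [0, 0, 1.5], [0, 0, 0]], [5, [0, 0, 1], [0, 0, 0]], [5, [0, 0, 0], [0, 0, 0]], [5, [0, 0, 0], [0, 0, 0]]]'

```text
time_s: 13.9
eef_pos: [485.6, -25.3, 69.5]
ee_rot: [0.0, -0.177, 0.984, -0.0]
force: [-0.8, 0.2, 4.2]
grip_width: 0.244
```

Emit:
carry_out --plan '[[5, [0, 0, 1], [0, 0, 0]], [5, [0, 0, 1], [0, 0, 0]], [5, [0, 0, 0], [0, 0, 0]], [5, [0, 0, 0], [0, 0, 0]]]'

```text
time_s: 14.23
eef_pos: [485.6, -25.3, 67.5]
ee_rot: [0.0, -0.177, 0.984, -0.0]
force: [-0.8, -0.1, 5.6]
grip_width: 0.244
```

Emit:
carry_out --plan '[[5, [0, 0, 1], [0, 0, 0]], [5, [0, 0, 1], [0, 0, 0]], [5, [0, 0, 0], [0, 0, 0]], [5, [0, 0, 0], [0, 0, 0]]]'

```text
time_s: 14.57
eef_pos: [485.8, -25.3, 66.3]
ee_rot: [0.0, -0.177, 0.984, -0.0]
force: [-4.5, 0.1, 15.4]
grip_width: 0.242
```

Emit:
carry_out --plan '[[5, [0, 0, 0.7], [0, 0, 0]], [5, [0, 0, 0.5], [0, 0, 0]], [5, [0, 0, 0], [0, 0, 0]], [5, [0, 0, 0], [0, 0, 0]]]'

```text
time_s: 14.9
eef_pos: [485.9, -25.4, 66.0]
ee_rot: [0.001, -0.177, 0.984, -0.0]
force: [-7.8, 0.9, 25.4]
grip_width: 0.249
```

```bash
python3 - <<'E'
from h import *
for i in range(2):
    s=ctrl.sense();print({k:np.round(s[k],3) for k in s if k not in('tau','dq')})
    c=cap('wrist')
save(c,'wrist11');
c=cap('side');save(c,'side11'); crop(c,'side11a',230,170,350,290,5)
E
```

```text
{'time_s': np.float64(14.9), 'joints': array([-0.293,  0.436,  1.807, -0.   ,  0.897, -2.22 ]), 'eef_pos': array([485.929, -25.362,  65.99 ]), 'ee_rot': array([ 0.001, -0.177,  0.984, -0.   ]), 'force': array([-7.84 ,  0.948, 25.435]), 'wrist_torque': array([ 0.234,  1.419, -0.037]), 'grip_width': np.float64(0.249)}
{'time_s': np.float64(14.95), 'joints': array([-0.293,  0.436,  1.807, -0.   ,  0.897, -2.22 ]), 'eef_pos': array([485.961, -25.358,  65.984]), 'ee_rot': array([ 0.001, -0.177,  0.984, -0.   ]), 'force': array([-8.461,  1.806, 26.189]), 'wrist_torque': array([ 0.278,  1.483, -0.07 ]), 'grip_width': np.float64(0.244)}
```

View pics/side11a.png

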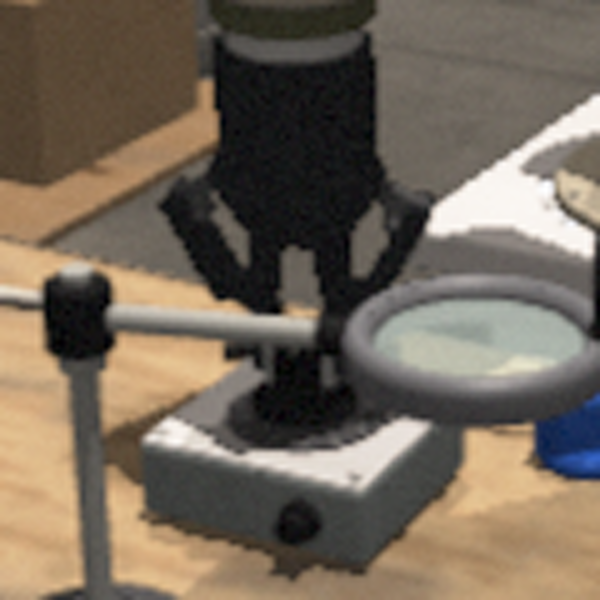

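View pics/wrist11.png

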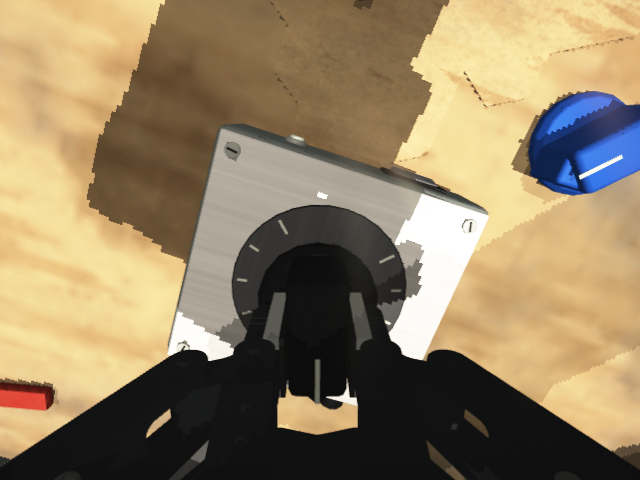

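Emit:
carry_out --plan '[[5, [0, 0, -0.6], [0, 0, 0]], [5, [0, 0, 0], [0, 0, 0]], [5, [0, 0, 0], [0, 0, 0]], [5, [0, 0, 0], [0, 0, 0]], [5, [0, 0, 0], [0, 0, 0]], [5, [0, 0, 0], [0, 0, 0]]]'

```text
time_s: 15.55
eef_pos: [485.9, -25.3, 66.1]
ee_rot: [0.001, -0.177, 0.984, -0.0]
force: [-6.2, 2.0, 20.9]
grip_width: 0.241
```

```bash
python3 - <<'E'
from h import *
s=ctrl.sense();print({k:np.round(s[k],3) for k in s if k not in('tau','dq')})
for k,d in (('roll',(381,292)),):
    c=load('side11');print(deproj(c,*d),deproj(load('side0'),*d))
E
```

```text
{'time_s': np.float64(15.55), 'joints': array([-0.293,  0.435,  1.807, -0.   ,  0.898, -2.22 ]), 'eef_pos': array([485.886, -25.329,  66.139]), 'ee_rot': array([ 0.001, -0.177,  0.984, -0.   ]), 'force': array([-6.155,  1.952, 20.921]), 'wrist_torque': array([ 0.158,  1.085, -0.033]), 'grip_width': np.float64(0.241)}
[556.21587729 241.83766488  48.04875055] [558.30111813 242.59227067  49.40109257]
```

Held at the bottom stop with about 21 N and stable. The lens is clear and the roll has not moved, so I'm handing it in.

```bash
python3 -c "
from rig import ctrl
print(ctrl.finish_job()); s=ctrl.sense(); print(s['time_s'],s['eef_pos'],s['force'],s['grip_width'])"
```

```text
the job is handed in; nothing more can be done
None
the job is handed in; nothing more can be done
```

I swung the magnifier to the robot's left, put the black knob on the D-shaft and handed in at 15.6 s, still holding it pressed down. The hand-in gives no verdict, so these are my own last checks:

- **Magnifier:** the lens centre measured about 195 mm from the shaft, against the 120 mm needed.
- **Knob fit:** the pointer was at 17.4° and the shaft's flat at about 20.5° (two edges read 19.6° and 23.3°), so I turned the knob 3°. It slid on with almost no resistance, with the pointer on the flat's side.
- **Press:** the spring was felt from about 70 mm tool height. The force rose sharply at about 66 mm, which I take to be the bottom stop. The final push was about 21 N, after I eased it from 26 N. That leaves a sideways force of about 6 N and a wrist moment of about 1 N m.
- **Grip and surroundings:** the gripper was still closed on the knob. The roll measured within 2 mm of its start. I did not measure the oil can, but the arm never went near it.

The knob's depth on the shaft comes from the tool's height and the force. I did not see the shaft after the knob covered it. My estimates of the knob's axis before insertion disagreed by up to about 3 mm, but the low insertion force showed no sign of that.

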